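# Load the gluing jig and hold its sprung jaw open

### The arm

A 6-joint arm with a two-finger parallel gripper is mounted at the origin on the work surface. World frame = base frame: x ahead of the robot, y to its left, z up, the work surface at z = 0. Lengths are in m, angles in rad, forces in N, time in s.
With the tool pointing down it reaches from about 0.4 to 0.925 m from the base axis. Payload 3.4 kg.
Tool frame: the origin (TCP) lies at the very end of the fingers, on their centre line; the grasp point (between the pads) lies 19 mm behind it (ctrl.grasp_offset is the distance from the TCP to the grasp point, in m); z points along the fingers, y is the direction in which the jaws open and shut (so a half turn about z gives the same grasp; the last joint's range is limited). The gripper opens to 85 mm and grips with 20 to 120 N. Pads are 22 mm wide; open, the fingers measure 114 mm over their backs; the gripper's body (76 mm by 85 mm) begins 54 mm behind the grasp point. The pads swing forward as they close: fully open they stand 13 mm farther back than shut.
Start: joints at [1.145, 0.307, 1.506, -0, 1.328, -0.073], TCP at [0.199, 0.54, 0.231] pointing down, gripper open.
Joint ranges: [-3.12, 3.12], [-1.05, 2.28], [0.14, 2.33], [-1.42, 4.57], [0.1, 2.73], [-2.68, 2.68]. Speed limits (rad/s): [2.57, 2.57, 3.14, 3.14, 3.14, 3.14].

### API

Orientations are given as [roll, pitch, yaw] about the fixed x, y, z axes, in that order (R = Rz(yaw) Ry(pitch) Rx(roll)).
In Python, from plant import ctrl, grab_frame, camera_params gives the robot as it stands. The module is installed in compiled form; this text tells all that it offers.
- The arm moves only by the tool arm_command, never from a script. Its argument "plan" is a list of rows, each an object with "delta_rot": the turn, a rotation vector about the tool's x, y, z in degrees, a list of three; "dp": the shift along the tool's x, y, z in m, a list of three; "grip": the opening, from 0 (shut) to 1 (fully open). In form: [{"delta_rot": [ax, ay, az], "dp": [dx, dy, dz], "grip": grip}, ...]. A call has 1 to 8 rows; each row is the pose to reach, as a shift and turn from the pose commanded when the call began, along the tool's axes at that moment; what a row does not reach only later rows make up. A row lasts 1/12 s, in which the tool goes at most 41.7 mm and 7.16 degrees, less where a joint would pass 70% of its speed; a pose out of reach is approached as far as the arm can. A call with a gripper value outside its range is refused whole. The fingers move at their own pace and stop on an object; the grip force is fixed at half the most. Time passes only in rows, so rows that repeat a pose let the fingers close. It gives the time, the measured TCP pose, the force and the opening at its end, in the units of the state.
- ctrl.read_state(): the state, without advancing time (a new reading comes with each control period).
- grab_frame(name): name is "scene" or "side" or "wrist"; returns the picture (420x560x3 uint8, red, green, blue); there is no depth.
- camera_params(name): a dict with "intrinsics" (3x3 intrinsics, pixels), "R" (3x3) and "t" (3): a world point X has camera coordinates R X + t; the wrist camera has in their place "hand_eye" (4x4, takes a point from camera to tool coordinates, whose origin is the TCP and whose axes are the flange's). Camera axes: x right, y down, z forward; pixel columns grow to the right and rows downward; lengths in m; the calibration is good to about 2 mm. A picture is of the moment at which its call begins: read the wrist's pose just before it. camera_params takes no time and is no camera call.
- ctrl.hand_in(): hands the job in, once; it reports no verdict.
The state is a dict: "t": time; "joints": joint angles; "joint_velocities": joint speeds; "joint_torque": joint torques, N m; "tool_pos": TCP position; "ee_rot": TCP orientation; "wrist_force": force on the tool from outside, world axes, zero at the start; "torque": the same for the moment, N m; "width": finger opening in m.
Only numpy, scipy, OpenCV 4.12 (cv2) and the standard library are available. Lean on these libraries where they do the work, as an engineer would, in place of code of your own. Each camera call takes 0.05 s, during which the arm holds its last target. There are 200 camera calls.

### The job

Take the dark wooden blank from its sloped rest and stand it on its long edge in the free slot of the gluing jig, fully down, about centred along the slot, and let go of it. Then pull the jig's spring-loaded jaw back by its red bar until the black pointer stands inside the red band on the scale, and finish while still holding it there, so that a workmate can fit the edge strips. Leave the two small blanks in the rack and everything else on the bench where they are.

Things in the scene. Friction and masses are not known exactly. Their poses are not given: they have to be found in the camera images.
- dark_blank: Loose dark-brown board 10 mm thick (x), 130 long (y), 110 high (z), about 0.1 kg. Origin: centre of its lower long edge; z up along its height. It starts leaning 25 degrees from upright, top towards the robot, on the sloped rest; its upper 50 mm stands clear of the back board: pinch it there across its thickness.
- dark_blank_center (a point): Centre of the dark blank, 55 mm above its origin along its z.
- rest: Fixed sloped wooden rest, base 110 x 160 x 8 mm. Origin: under it, 20 mm below the blank's origin at the start; y along the blank's length, the blank's top leans to its -x. Its 10 mm back board, on the -x side, covers the blank's lower 60 mm; a lip 4 mm high stands in front of the blank (+x): lift the blank along its own plane.
- jig: Fixed gluing jig, plywood base 200 (x) x 340 (y) x 18 mm. Origin: on the work surface; base y -175 to +165. Three slots along its y, at x -40, 0, +40, y -100, walls 70 mm long; slot 15 mm wide, 28 deep, floor 18 above the work surface; above, roof-shaped wall tops 12 mm high lead a blank in. Two slots hold small blanks. The jaw is pulled to +y; end block 52 mm high at y 140 to 160.
- slot_strip: Thin green strip (12 x 155 x 1 mm, look only) on the floor of the free slot, showing out of both ends. Origin: centre of the free slot on its floor, 18 mm above the work surface; axes parallel to the jig's: y along the slot. The dark blank's centre belongs above this point.
- small_blank1: Loose pale blank 10 x 130 x 65 mm (thickness x, length y, height z), standing on its long edge in one of the other slots. Origin: centre of its underside. To be left alone.
- small_blank2: Like small_blank1, of plywood, in the remaining slot. To be left alone.
- jaw: Sliding jaw: blue block 130 x 75 mm, top 47 mm above the work surface, steel face 61 mm high towards the slots, 20 mm from a centred blank's end. Origin and axes coincide with the jig's when shut (as at the start). Slides 0 to 70 mm along the jig's +y against a spring: 5 N to start, 1.8 N more per 10 mm; let go, it springs shut. It locks nowhere.
- jaw_handle (a point): Middle of the jaw's red pull bar: round, 14 mm diameter, 84 mm long along the jig's x, axis 95 mm above the work surface, on two 10 mm posts 36 mm either side of the middle. Free below the bar between the posts for 41 mm; pinch it from above, fingers closing along the jig's y.
- jaw_pointer (a point): Tip region of the jaw's black pointer (4 mm wide in y), beside the jaw on the jig's +x side, 24 mm above the work surface, just above the white scale. It moves with the jaw.
- mark: Red band on the white scale, 30 mm (x) x 12 mm (y), look only. Origin: its centre; axes parallel to the jig's. The pointer must stand within it, seen along the jig's y. It lies 33 to 55 mm from the pointer at the start.
- screwdriver: Screwdriver lying on the bench beyond the jig and rest. Bystander, to be left alone.
- hammer: Hammer lying on the bench to the robot's left. Bystander, to be left alone.
- wrench: Wrench lying on the bench to the robot's right. Bystander, to be left alone.
- glue: White glue bottle, 56 mm diameter, 150 mm tall, standing beyond the jig. Bystander, to be left alone.
- tape: Blue roll of tape, 90 mm across, 24 mm high, lying beyond the jig. Bystander, to be left alone.
Mind the look-alikes: they are no part of the job. Of the things that look like the dark_blank, the middle-sized one is meant.

How it is judged:
On the way, in this order (a step that is already met when the one before it is completed fails the run):
1. the dark blank stands on edge in the free slot, fully down, and has been let go (x of dark_blank_center in the frame of slot_strip between -0.012 and 0.012 m and y of dark_blank_center in the frame of slot_strip between -0.016 and 0.016 m and z of dark_blank_center in the frame of slot_strip between 0.048 and 0.062 m and angle between the y axis of dark_blank and the y axis of slot_strip, either way round below 0.15 rad and angle between the x axis of dark_blank and the x axis of slot_strip, either way round below 0.26 rad and contact force between each of the arm, the fingers and dark_blank below 0.2 N and linear speed of dark_blank below 0.03 m/s), for 0.2 s.
2. the jaw is held with its pointer inside the red band (y of jaw_pointer in the frame of mark between -0.0065 and 0.0065 m and contact force between the fingers and jaw above 3 N and linear speed of jaw below 0.01 m/s and contact force between jaw and dark_blank below 0.3 N and contact force between jaw and small_blank1 below 0.3 N and contact force between jaw and small_blank2 below 0.3 N), for 0.3 s.
At the end, for the whole second after the job is handed in: Dark blank on edge in the free slot (12 mm across, 16 mm along, 7 mm in height, 15 degrees upright), untouched and at rest; pointer within 6.5 mm of the band's middle, still, fingers on the jaw with over 3 N, no blank touching the jaw; small blanks within 20 mm of their start (all of step 1 and all of step 2 and distance of each of small_blank1, small_blank2 from where it was at the start of the episode below 0.02 m); the arm keeps its last pose, push and grip.
It fails at once if a small blank is moved more than 30 mm (distance of any of small_blank1, small_blank2 from where it was at the start of the episode above 0.03 m).
It fails at once if something else on the bench is moved more than 30 mm (distance of any of screwdriver, hammer, wrench, glue, tape from where it was at the start of the episode above 0.03 m).
It also fails if it takes over 48 s, if anything falls off the work surface, if the arm or the gripper's body presses on something with over 40 N, if the wrist force passes 120 N, or if a joint passes its speed limit or range.

## Working session

There is one attempt and no reset: what is moved stays moved. The work goes in short steps, Python scripts to look and compute and a tool call to move; the robot and the scene stay as the last step left them, time stands still between calls to the robot, and variables do not carry over. Pictures are saved under pics/ and viewed, about 8 in all and at most 12, crops included, and the job is handed in when it is done.

Besides the shell and the picture viewer there is one more tool, called after ">>>" as name([rows], argument=value, ...), one row to a line, values as JSON. arm_command: Moves the arm, as the interface text tells. Its arguments: {"type":"object","properties":{"plan":{"type":"array"}},"required":["plan"]}

```bash
mkdir -p pics
cat > h.py <<'E'
import numpy as np, cv2
from scipy.spatial.transform import Rotation as Ro
from plant import ctrl, grab_frame, camera_params
def cam(name, st=None):
    p=camera_params(name); K=np.array(p["intrinsics"])
    if "R" in p: return K,np.array(p["R"]),np.array(p["t"])
    T=np.eye(4); T[:3,:3]=Ro.from_euler('xyz',st["ee_rot"]).as_matrix(); T[:3,3]=st["tool_pos"]
    C=np.linalg.inv(T@np.array(p["hand_eye"])); return K,C[:3,:3],C[:3,3]
def proj(c,X):
    K,R,t=c; x=K@(R@np.asarray(X,float)+t); return x[:2]/x[2]
def onz(c,uv,z):
    K,R,t=c; d=R.T@np.linalg.solve(K,[uv[0],uv[1],1.]); o=-R.T@t
    return o+d*(z-o[2])/d[2]
def tri(cs,uvs):
    A=[];b=[]
    for (K,R,t),uv in zip(cs,uvs):
        d=R.T@np.linalg.solve(K,[uv[0],uv[1],1.]); d/=np.linalg.norm(d); o=-R.T@t
        P=np.eye(3)-np.outer(d,d); A.append(P); b.append(P@o)
    return np.linalg.solve(sum(A),sum(b))
def save(n,im,box=None,s=1):
    if box: im=im[box[1]:box[3],box[0]:box[2]]
    im=cv2.resize(im,None,fx=s,fy=s,interpolation=cv2.INTER_CUBIC)
    cv2.imwrite(f'pics/{n}.png',im[:,:,::-1])
E
python3 - <<'E'
from h import *
a=grab_frame("scene");b=grab_frame("side");np.save('a.npy',a);np.save('b.npy',b)
save('scene',a,s=1.4);save('side',b,s=1.4)
print(ctrl.read_state()); 
for n in("scene","side"):
    c=cam(n); print(n,-c[1].T@c[2],c[1][2],c[0].tolist())
print(camera_params("wrist")["hand_eye"])
E
```

```text
{'t': 0.1, 'joints': array([ 1.14451171e+00,  3.07530928e-01,  1.50754781e+00, -1.95597478e-05,
        1.32841419e+00, -7.34991582e-02]), 'joint_velocities': array([ 0.00033727, -0.00136889, -0.00379779, -0.00094187,  0.0024597 ,
        0.00036906]), 'joint_torque': array([ 3.75148857e-04, -4.58532035e+01, -2.52608961e+01, -1.09988393e-04,
        5.54378508e-03, -1.12727321e-07]), 'tool_pos': array([0.19843659, 0.53899899, 0.2304525 ]), 'ee_rot': array([-3.13969612e+00, -1.20614541e-04,  2.78881179e+00]), 'wrist_force': array([-0.6841121 , -0.67518694,  0.0473819 ]), 'torque': array([-0.05848948,  0.05900484, -0.02461863]), 'width': 0.08561013919983582}
scene [1.14085676 0.00145877 1.12352588] [-0.50089364 -0.0203868  -0.86526871] [[414.56042691439194, 0.0, 272.10382549539725], [0.0, 414.56042691439194, 205.74091040278466], [0.0, 0.0, 1.0]]
side [-0.0523416  -0.95264514  1.09433374] [ 0.38194231  0.63648319 -0.6700815 ] [[528.4008926558619, 0.0, 288.62638441384075], [0.0, 528.4008926558619, 206.693972041033], [0.0, 0.0, 1.0]]
[[-2.78722992e-04 -9.65374921e-01 -2.60866219e-01  6.49269400e-02]
 [ 9.99999159e-01 -5.99429175e-04  1.14982743e-03 -1.52555972e-03]
 [-1.26638539e-03 -2.60865679e-01  9.65374277e-01 -1.43421622e-01]
 [ 0.00000000e+00  0.00000000e+00  0.00000000e+00  1.00000000e+00]]
```

View pics/scene.png

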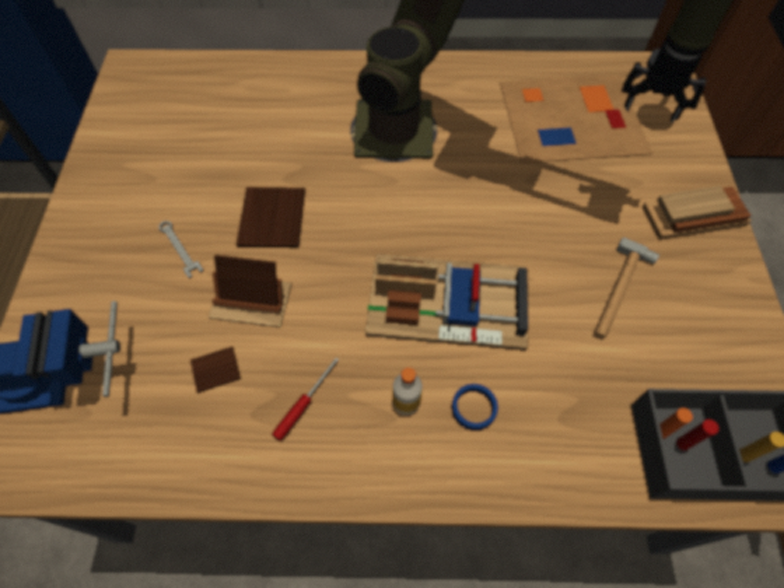

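View pics/side.png

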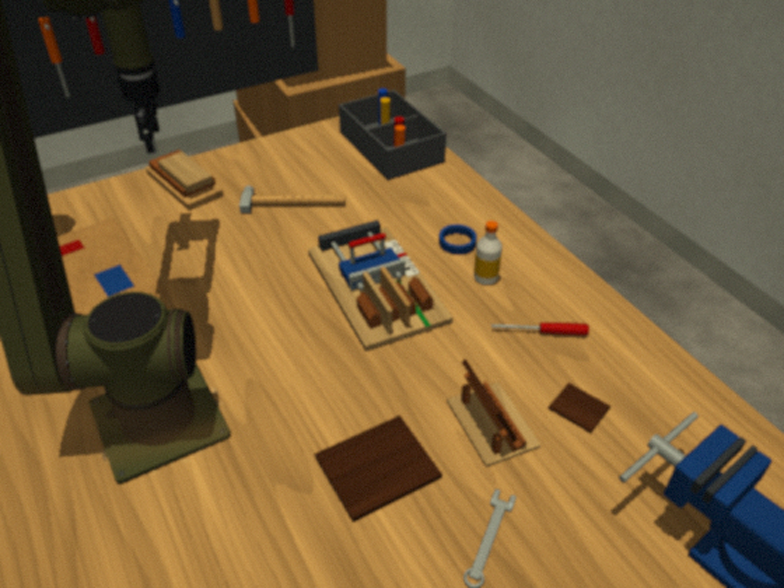

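The dark, board-like things in the scene view are a flat large board (271,217), a flat small one (215,369), and the middle-sized one leaning in the rest (246,280). I choose the leaning one and will check it in a close crop together with the jig.

Run:
```python
from h import *
a=np.load('a.npy');b=np.load('b.npy')
A=cv2.resize(a[175:255,140:390],None,fx=3.2,fy=3.2,interpolation=cv2.INTER_CUBIC)
B=cv2.resize(b[155:335,215:395],None,fx=1,fy=1)
save('c1',a,(255,175,390,255),5.9)
save('c2',b,(215,155,395,290),4.4)
save('c3',np.vstack([a[175,255-110:255][None].repeat(1,0)*0,a[175:240,145:255]]),None,3.6)
l=cv2.resize(a[175:240,140:220],None,fx=5,fy=5,interpolation=cv2.INTER_CUBIC)
r=cv2.resize(b[250:335,310:390],None,fx=5,fy=5,interpolation=cv2.INTER_CUBIC)
c=np.zeros((425,800,3),np.uint8);c[:325,:400]=l;c[:,400:]=r;save('c3',c)
```

```text
(no output)
```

View pics/c1.png

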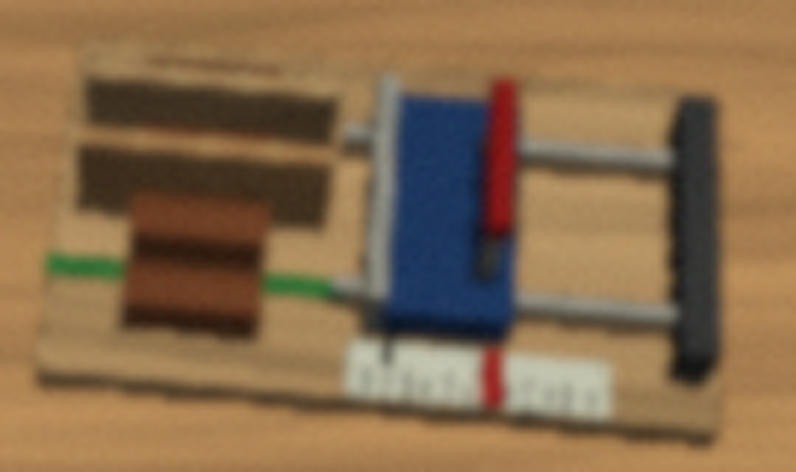

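View pics/c2.png

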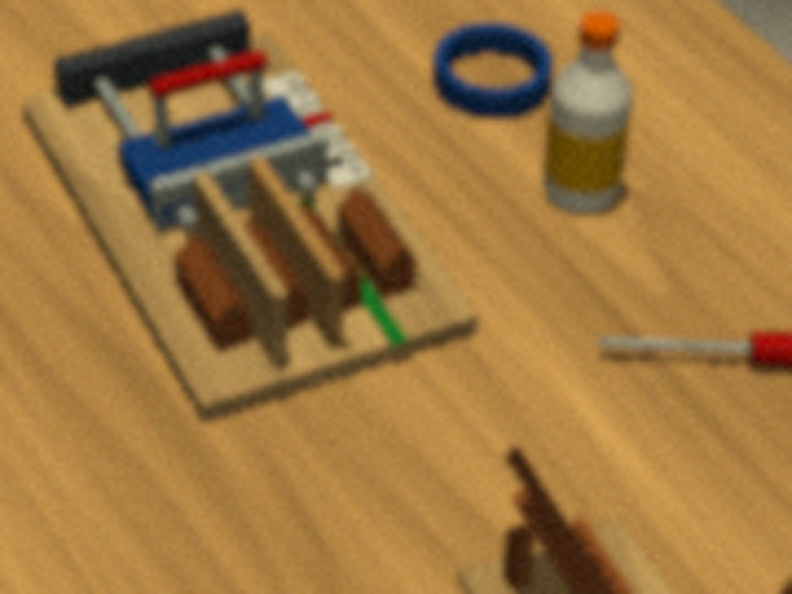

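View pics/c3.png

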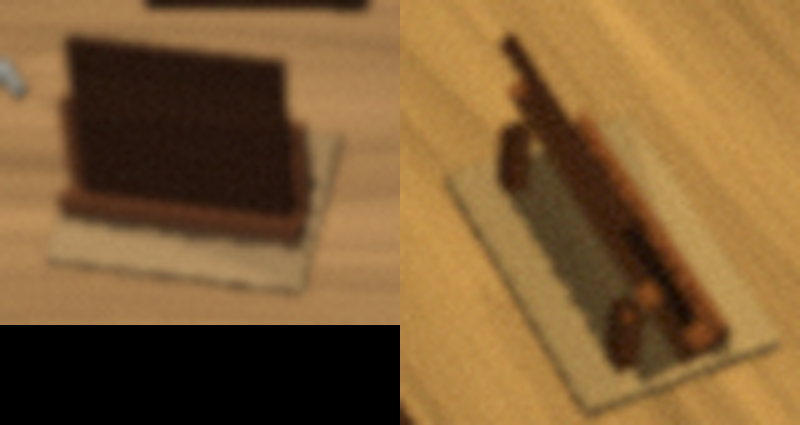

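```bash
cat > fit.py <<'E'
from h import *
from scipy.optimize import least_squares
S=cam("scene");D=cam("side")
s1=lambda u,v:(255+(u+.5)/5.9-.5,175+(v+.5)/5.9-.5)
d1=lambda u,v:(215+(u+.5)/4.4-.5,155+(v+.5)/4.4-.5)
s3=lambda u,v:(140+(u+.5)/5-.5,175+(v+.5)/5-.5)
d3=lambda u,v:(310+(u+.5-400)/5-.5,250+(v+.5)/5-.5)
T=lambda q,X:np.array([q[0]+np.cos(q[2])*X[0]-np.sin(q[2])*X[1],q[1]+np.sin(q[2])*X[0]+np.cos(q[2])*X[1],X[2]])
t=np.radians(25)
B=lambda x,y,z:(x*np.cos(t)-z*np.sin(t),y,.02+x*np.sin(t)+z*np.cos(t))
rest=[(S,s3(48,256),(.055,-.08,.008)),(S,s3(302,284),(.055,.08,.008)),(S,s3(66,39),B(.005,-.065,.11)),(S,s3(285,62),B(.005,.065,.11)),
(D,d3(447,177),(-.055,.08,.008)),(D,d3(590,406),(-.055,-.08,.008)),(D,d3(776,343),(.055,-.08,.008)),(D,d3(512,38),B(0,.065,.11))]
jig=[(S,s1(38,370),(.1,-.175,.018)),(S,s1(716,428),(.1,.165,.018)),(S,s1(88,48),(-.1,-.175,.018)),
(D,d1(203,405),(-.1,-.175,.018)),(D,d1(474,318),(.1,-.175,.018)),(D,d1(26,106),(-.1,.165,.018))]
def go(L,q0):
    f=lambda q:np.concatenate([proj(c,T(q,X))-uv for c,uv,X in L])
    r=least_squares(f,q0,loss='soft_l1'); print(r.x,np.degrees(r.x[2])); print(r.fun.reshape(-1,2).round(1).tolist()); return r.x
if __name__=="__main__":
    r=go(rest,[.55,-.27,0]);j=go(jig,[.55,.1,0])
    print("strip",T(j,(.04,-.1,.018)), "blank top",T(r,B(0,0,.11)),"orig",T(r,B(0,0,0)))
    inv=lambda p:T((0,0,-j[2]),(p[0]-j[0],p[1]-j[1],p[2]))
    print("strip line in jig",inv(onz(S,s1(48,265),.019)),inv(onz(S,s1(330,289),.019)),inv(onz(D,d1(403,343),.019)))
    print("bar",inv(tri([S,D],[s1(505,80),d1(155,85)])),inv(tri([S,D],[s1(495,235),d1(266,60)])),inv(onz(S,s1(500,158),.1)))
    print("ptr",inv(onz(S,s1(387,350),.024)),"band",inv(onz(S,s1(493,378),.02)),inv(onz(D,d1(317,120),.02)))
E
python3 fit.py
```

```text
[ 0.52852466 -0.3109746  -0.14152707] -8.10890356495524
[[-0.5, 0.5], [-0.1, 2.2], [0.6, -2.6], [0.1, -1.5], [0.9, -1.2], [-0.2, 0.5], [1.9, -0.7], [-4.1, 1.0]]
[ 0.52362703  0.12752224 -0.09112096] -5.220846603058847
[[-0.2, -0.5], [1.2, 0.7], [-0.9, -2.1], [0.0, 0.4], [1.6, -0.3], [-0.7, -1.3]]
strip [0.55436159 0.0242973  0.018     ] blank top [ 0.48250145 -0.30441723  0.11969386] orig [ 0.52852466 -0.3109746   0.02      ]
strip line in jig [ 0.04244097 -0.17639692  0.019     ] [ 0.04134764 -0.03201494  0.019     ] [ 0.04116319 -0.17677936  0.019     ]
bar [-0.04102789  0.04398991  0.10074959] [0.0428864  0.04325732 0.09523897] [0.0040846  0.04264924 0.1       ]
ptr [ 0.07533507 -0.00173143  0.024     ] band [0.08334517 0.05168545 0.02      ] [0.08617103 0.05374593 0.02      ]
```

```bash
cat > fit2.py <<'E'
from fit import *
base=[i for i,(c,u,X) in enumerate(rest) if X[2]==.008]
def f(q): return np.concatenate([proj(c,T(q,(X[0]+(q[3] if i in base else 0),X[1],X[2])))-uv for i,(c,uv,X) in enumerate(rest)])
r=least_squares(f,[.53,-.31,-.14,0],loss='soft_l1');print(r.x,np.degrees(r.x[2]));print(r.fun.reshape(-1,2).round(1).tolist())
print(T(r.x,B(0,0,0)),T(r.x,B(0,0,.11)),T(r.x,B(0,0,.085)))
E
python3 fit2.py
```

```text
[ 0.53719792 -0.31212827 -0.13137031 -0.01203126] -7.526964258029853
[[-0.0, -0.2], [0.4, 1.0], [-0.5, 0.0], [-0.7, 0.8], [-0.4, -0.6], [-1.0, 1.0], [1.0, -0.5], [-1.1, 0.2]]
[ 0.53719792 -0.31212827  0.02      ] [ 0.49111048 -0.30603867  0.11969386] [ 0.5015849  -0.30742267  0.09703616]
```

```bash
cat >> h.py <<'E'
def Rb(yaw,tilt):  # tool x along thing's y, tool y along its x, tool z down its -z
    b=Ro.from_euler('z',yaw)*Ro.from_euler('y',-tilt); M=b.as_matrix()
    return np.column_stack([M[:,1],M[:,0],-M[:,2]]),M
def to(*tg):
    st=ctrl.read_state(); R0=Ro.from_euler('xyz',st["ee_rot"])
    for p,R in tg:
        dp=R0.inv().apply(np.asarray(p)-st["tool_pos"]); dr=(R0.inv()*Ro.from_matrix(R)).as_rotvec(degrees=True)
        print("dp",dp.round(4).tolist(),"rot",dr.round(2).tolist(),"rows",np.linalg.norm(dp)/.0417,np.linalg.norm(dr)/7.16)
E
python3 - <<'E'
from h import *
R,M=Rb(-.1314,np.radians(25)); o=np.array([.5372,-.3121,.02])
to(([.47,.2,.3],Rb(.5,0)[0]),(o+M[:,2]*.16,R))
E
```

```text
dp [-0.372, -0.2244, -0.0692] rot [-0.11, 0.03, 41.14] rows 10.54893841464151 5.745726256721989
dp [-0.546, -0.6964, 0.0667] rot [-21.16, -16.78, 76.03] rows 21.280671008463717 11.268305962721142
```

>>> arm_command([
  {"delta_rot": [0,0,41],"dp": [-0.372,-0.224,-0.07],"grip": 1},
  {"delta_rot": [0,0,41],"dp": [-0.372,-0.224,-0.07],"grip": 1},
  {"delta_rot": [0,0,41],"dp": [-0.372,-0.224,-0.07],"grip": 1},
  {"delta_rot": [0,0,41],"dp": [-0.372,-0.224,-0.07],"grip": 1},
  {"delta_rot": [0,0,41],"dp": [-0.372,-0.224,-0.07],"grip": 1},
  {"delta_rot": [0,0,41],"dp": [-0.372,-0.224,-0.07],"grip": 1},
  {"delta_rot": [0,0,41],"dp": [-0.372,-0.224,-0.07],"grip": 1},
  {"delta_rot": [0,0,41],"dp": [-0.372,-0.224,-0.07],"grip": 1},
])

```text
t: 0.77
tool_pos: [0.4051, 0.281, 0.2844]
ee_rot: [-3.141, -0.0, 2.073]
wrist_force: [0.3, 0.8, 0.3]
width: 0.0855
```

Run:
```python
from h import *
R,M=Rb(-.1314,np.radians(25)); o=np.array([.5372,-.3121,.02])
print(ctrl.read_state()["tool_pos"],ctrl.read_state()["t"])
to(([.48,0,.3],Rb(.1,0.2)[0]),(o+M[:,2]*.16,R))
```

```text
[0.40510673 0.28095407 0.28440581] 0.7667
dp [-0.2823, -0.0696, -0.0156] rot [-11.34, -2.3, 22.98] rows 6.98279884693833 3.592661553998183
dp [-0.5433, -0.2242, 0.1195] rot [-24.18, -7.91, 35.73] rows 14.383915999575734 6.126088912272742
```

>>> arm_command([
  {"delta_rot": [-11,-2,23],"dp": [-0.282,-0.07,-0.016],"grip": 1},
  {"delta_rot": [-11,-2,23],"dp": [-0.282,-0.07,-0.016],"grip": 1},
  {"delta_rot": [-11,-2,23],"dp": [-0.282,-0.07,-0.016],"grip": 1},
  {"delta_rot": [-11,-2,23],"dp": [-0.282,-0.07,-0.016],"grip": 1},
  {"delta_rot": [-11,-2,23],"dp": [-0.282,-0.07,-0.016],"grip": 1},
  {"delta_rot": [-11,-2,23],"dp": [-0.282,-0.07,-0.016],"grip": 1},
  {"delta_rot": [-11,-2,23],"dp": [-0.282,-0.07,-0.016],"grip": 1},
  {"delta_rot": [-11,-2,23],"dp": [-0.282,-0.07,-0.016],"grip": 1},
])

```text
t: 1.43
tool_pos: [0.4812, -0.0055, 0.301]
ee_rot: [2.946, 0.001, 1.663]
wrist_force: [-0.5, 0.1, -0.1]
width: 0.0853
```

Run:
```python
from h import *
R,M=Rb(-.1314,np.radians(25)); o=np.array([.5372,-.3121,.02])
to((o+M[:,2]*.16,R))
```

```text
dp [-0.2954, -0.064, 0.1261] rot [-13.72, -3.96, 12.19] rows 7.853818889815551 2.6220149346088353
```

>>> arm_command([
  {"delta_rot": [-13.7,-4,12.2],"dp": [-0.295,-0.064,0.06],"grip": 1},
  {"delta_rot": [-13.7,-4,12.2],"dp": [-0.295,-0.064,0.06],"grip": 1},
  {"delta_rot": [-13.7,-4,12.2],"dp": [-0.295,-0.064,0.06],"grip": 1},
  {"delta_rot": [-13.7,-4,12.2],"dp": [-0.295,-0.064,0.06],"grip": 1},
  {"delta_rot": [-13.7,-4,12.2],"dp": [-0.295,-0.064,0.06],"grip": 1},
  {"delta_rot": [-13.7,-4,12.2],"dp": [-0.295,-0.064,0.126],"grip": 1},
  {"delta_rot": [-13.7,-4,12.2],"dp": [-0.295,-0.064,0.126],"grip": 1},
  {"delta_rot": [-13.7,-4,12.2],"dp": [-0.295,-0.064,0.126],"grip": 1},
])

```text
t: 2.1
tool_pos: [0.4694, -0.2932, 0.1656]
ee_rot: [2.708, -0.003, 1.446]
wrist_force: [1.4, -0.3, 0.8]
width: 0.0853
```

>>> arm_command([
  {"delta_rot": [0,0,0],"dp": [0,0,0],"grip": 1},
  {"delta_rot": [0,0,0],"dp": [0,0,0],"grip": 1},
])

```text
t: 2.27
tool_pos: [0.4688, -0.2918, 0.1632]
ee_rot: [2.714, -0.008, 1.444]
wrist_force: [0.9, -0.0, 0.4]
width: 0.0852
```

Run:
```python
from h import *
st=ctrl.read_state();w=grab_frame("wrist"); c=cam("wrist",st)
R,M=Rb(-.1314,np.radians(25)); o=np.array([.5372,-.3121,.02])
to((o+M[:,2]*.16,R),(o+M[:,2]*.073,R))
im=w.copy()
for y in(-.065,.065):
  for x in(-.005,.005): 
    u=proj(c,o+M@[x,y,.11]);print((u*1.4).round());cv2.circle(im,tuple(int(k) for k in u.round()),2,(0,255,0),-1)
save('w1',im,s=1.4); np.save('w1.npy',w)
```

```text
dp [-0.0121, 0.0023, 0.0008] rot [-0.36, -0.5, 0.2] rows 0.2953146314942208 0.08967274320973195
dp [-0.0128, 0.0028, 0.0878] rot [-0.36, -0.5, 0.2] rows 2.1285678892111677 0.08967274320973195
[380. 463.]
[400. 463.]
[380. 208.]
[402. 208.]
```

View pics/w1.png

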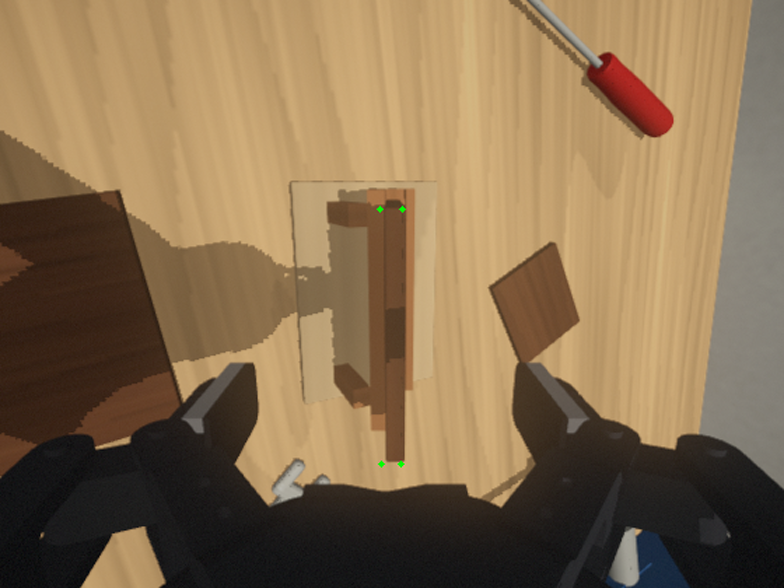

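The wrist view confirms that the middle-sized blank stands in the rest. Its top edge runs from (395,208) to (395,461), about 2 mm towards tool +y from my estimate.

>>> arm_command([
  {"delta_rot": [-0.4,-0.5,0.2],"dp": [-0.012,0.0047,0.02],"grip": 1},
  {"delta_rot": [-0.4,-0.5,0.2],"dp": [-0.012,0.0047,0.05],"grip": 1},
  {"delta_rot": [-0.4,-0.5,0.2],"dp": [-0.012,0.0047,0.07],"grip": 1},
  {"delta_rot": [-0.4,-0.5,0.2],"dp": [-0.012,0.0047,0.086],"grip": 1},
  {"delta_rot": [-0.4,-0.5,0.2],"dp": [-0.012,0.0047,0.086],"grip": 1},
  {"delta_rot": [-0.4,-0.5,0.2],"dp": [-0.012,0.0047,0.086],"grip": 0.5},
  {"delta_rot": [-0.4,-0.5,0.2],"dp": [-0.012,0.0047,0.086],"grip": 0},
  {"delta_rot": [-0.4,-0.5,0.2],"dp": [-0.012,0.0047,0.086],"grip": 0},
])

```text
t: 2.98
tool_pos: [0.5091, -0.3079, 0.0922]
ee_rot: [2.699, 0.005, 1.441]
wrist_force: [0.1, 0.0, -0.2]
width: 0.0516
```

>>> arm_command([
  {"delta_rot": [0,0,0],"dp": [0,0,0],"grip": 0},
  {"delta_rot": [0,0,0],"dp": [0,0,0],"grip": 0},
  {"delta_rot": [0,0,0],"dp": [0,0,0],"grip": 0},
  {"delta_rot": [0,0,0],"dp": [0,0,0],"grip": 0},
  {"delta_rot": [0,0,0],"dp": [0,0,0],"grip": 0},
  {"delta_rot": [0,0,0],"dp": [0,0,0],"grip": 0},
])

```text
t: 3.48
tool_pos: [0.5081, -0.3081, 0.0908]
ee_rot: [2.701, 0.003, 1.44]
wrist_force: [-4.1, 1.3, 5.6]
width: 0.0092
```

>>> arm_command([
  {"delta_rot": [0,0,0],"dp": [0,0,-0.015],"grip": 0},
  {"delta_rot": [0,0,0],"dp": [0,0,-0.04],"grip": 0},
  {"delta_rot": [0,0,0],"dp": [0,0,-0.07],"grip": 0},
  {"delta_rot": [0,0,0],"dp": [0,0,-0.1],"grip": 0},
  {"delta_rot": [0,0,0],"dp": [0,0,-0.1],"grip": 0},
  {"delta_rot": [0,0,0],"dp": [0,0,-0.1],"grip": 0},
])

```text
t: 3.98
tool_pos: [0.4664, -0.303, 0.1823]
ee_rot: [2.699, 0.005, 1.44]
wrist_force: [0.1, 0.1, -1.1]
width: 0.009
```

Run:
```python
from h import *
R,M=Rb(-.1314,np.radians(25)); o=np.array([.5372,-.3121,.02])
print(M.T@(np.array([.5081,-.3081,.0908])-o))
j=np.array([.5236,.1275,0]);yw=-.0911
s=j+Ro.from_euler('z',yw).apply([.04,-.1,.018]);print(s)
print(ctrl.read_state()["width"])
Rj=Rb(yw,0)[0]
to(([.50,-.17,.27],Rj),(s+[0,0,.24-.018],Rj))
```

```text
[0.00330019 0.00015277 0.07658025]
[0.55433673 0.02427571 0.018     ]
0.009020613920883385
dp [0.1358, 0.0523, -0.0731] rot [25.35, 0.82, -2.18] rows 3.904686259647557 3.55606643023019
dp [0.3357, 0.0656, -0.0348] rot [25.35, 0.82, -2.18] rows 8.24402540480228 3.55606643023019
```

Run:
```python
from h import *
yw=-.0911;Rj,Mj=Rb(yw,0);s=np.array([.5543,.0243,.018])
to((s+Mj[:,1]*-.09+[0,0,.222],Rj))
```

```text
dp [0.2457, 0.0686, -0.0328] rot [25.35, 0.82, -2.18] rows 6.169152627628277 3.55606643023019
```

>>> arm_command([
  {"delta_rot": [6,0.2,-0.5],"dp": [0.03,0.01,-0.04],"grip": 0},
  {"delta_rot": [12,0.4,-1],"dp": [0.065,0.025,-0.05],"grip": 0},
  {"delta_rot": [18,0.6,-1.5],"dp": [0.1,0.04,-0.05],"grip": 0},
  {"delta_rot": [25.3,0.8,-2.2],"dp": [0.15,0.05,-0.04],"grip": 0},
  {"delta_rot": [25.3,0.8,-2.2],"dp": [0.19,0.06,-0.033],"grip": 0},
  {"delta_rot": [25.3,0.8,-2.2],"dp": [0.225,0.069,-0.033],"grip": 0},
  {"delta_rot": [25.3,0.8,-2.2],"dp": [0.246,0.069,-0.033],"grip": 0},
  {"delta_rot": [25.3,0.8,-2.2],"dp": [0.246,0.069,-0.033],"grip": 0},
])

```text
t: 4.65
tool_pos: [0.5479, -0.0568, 0.2367]
ee_rot: [-3.137, -0.008, 1.488]
wrist_force: [-0.6, -1.3, -1.3]
width: 0.0092
```

>>> arm_command([
  {"delta_rot": [0,0,0],"dp": [0,0,0],"grip": 0},
  {"delta_rot": [0,0,0],"dp": [0,0,0],"grip": 0},
  {"delta_rot": [0,0,0],"dp": [0,0,0],"grip": 0},
])

```text
t: 4.9
tool_pos: [0.5457, -0.0651, 0.2379]
ee_rot: [-3.138, -0.002, 1.48]
wrist_force: [0.6, -0.7, -1.5]
width: 0.0094
```

Run:
```python
from h import *
st=ctrl.read_state();w=grab_frame("wrist"); c=cam("wrist",st)
yw=-.0911;Rj,Mj=Rb(yw,0);s=np.array([.5543,.0243,.018])
to((s+[0,0,.222],Rj),(s+[0,0,.0766],Rj)); print(st["tool_pos"],st["width"])
im=w.copy()
P=lambda x,y,z:s+Mj@[x,y,z]
for q in [(.006,-.0225+.1,.001),(-.006,.0775,.001),(.006,-.0775,.001),(-.006,-.0775,.001),(.035,.1005,.006)]:
    u=proj(c,P(*q));print((u*1.4).round());cv2.circle(im,tuple(int(k) for k in u.round()),1,(255,0,255),-1)
save('w2',im,s=1.4); np.save('w2.npy',w)
```

```text
dp [0.0902, 0.0004, -0.0015] rot [-0.18, -0.12, -0.03] rows 2.164089514569333 0.0310420855643329
dp [0.0899, 0.0008, 0.1439] rot [-0.18, -0.12, -0.03] rows 4.068340109355368 0.0310420855643329
[ 0.54569174 -0.06512768  0.23794179] 0.009447400345873946
[393.  43.]
[378.  43.]
[392. 247.]
[378. 247.]
[433.   6.]
```

View pics/w2.png

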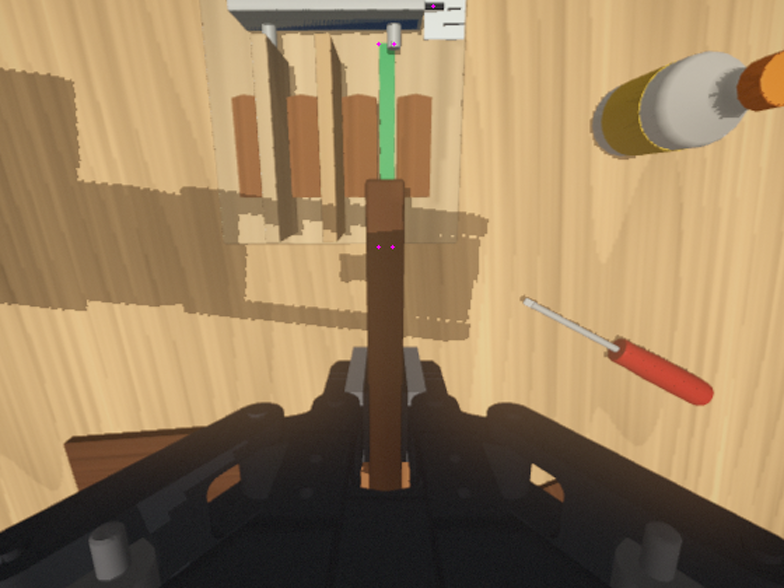

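Run:
```python
from h import *
p=camera_params("wrist");K=np.array(p["intrinsics"]);C=np.linalg.inv(np.array(p["hand_eye"]))
for x,y in((.065,0),(-.06,0),(.065,.005)):
    q=C@[x,y,-.0334,1];u=K@q[:3];print(u[:2]/u[2]*1.4)
st=ctrl.read_state();c=cam("wrist",st);yw=-.0911;M=Rb(yw,0)[1];s=np.array([.5543,.0243,.019])
for u in((388.5,45),(387.5,120),(387.5,178)): print(M.T@(onz(c,np.array(u)/1.4,.019)-s))
```

```text
[382.31718559 179.75256231]
[382.98723533 579.16281932]
[402.42918757 179.74686844]
[2.51917351e-03 7.57957208e-02 1.73472348e-17]
[1.80638076e-03 2.26970565e-02 1.73472348e-17]
[ 1.84582197e-03 -2.15439093e-02  1.73472348e-17]
```

>>> arm_command([
  {"delta_rot": [-0.2,-0.1,0],"dp": [0.035,0.0014,0],"grip": 0},
  {"delta_rot": [-0.2,-0.1,0],"dp": [0.07,0.0014,0],"grip": 0},
  {"delta_rot": [-0.2,-0.1,0],"dp": [0.0895,0.0014,0],"grip": 0},
  {"delta_rot": [-0.2,-0.1,0],"dp": [0.0895,0.0014,0.02],"grip": 0},
  {"delta_rot": [-0.2,-0.1,0],"dp": [0.0895,0.0014,0.05],"grip": 0},
  {"delta_rot": [-0.2,-0.1,0],"dp": [0.0895,0.0014,0.08],"grip": 0},
  {"delta_rot": [-0.2,-0.1,0],"dp": [0.0895,0.0014,0.095],"grip": 0},
  {"delta_rot": [-0.2,-0.1,0],"dp": [0.0895,0.0014,0.095],"grip": 0},
])

```text
t: 5.62
tool_pos: [0.5522, 0.0234, 0.1405]
ee_rot: [-3.135, 0.0, 1.478]
wrist_force: [-0.4, 0.0, -1.2]
width: 0.0092
```

>>> arm_command([
  {"delta_rot": [0,0,0],"dp": [0,0,0],"grip": 0},
  {"delta_rot": [0,0,0],"dp": [0,0,0],"grip": 0},
  {"delta_rot": [0,0,0],"dp": [0,0,0],"grip": 0},
])

```text
t: 5.87
tool_pos: [0.5571, 0.0241, 0.1461]
ee_rot: [3.136, -0.001, 1.48]
wrist_force: [1.0, 0.1, -1.0]
width: 0.009
```

Run:
```python
from h import *
yw=-.0911;Rj,Mj=Rb(yw,0);s=np.array([.5543,.0243,.018])+Mj[:,0]*.001
to((s+[0,0,.0766],Rj))
print(ctrl.read_state()["width"])
```

```text
dp [-0.0001, -0.0021, 0.0515] rot [0.32, -0.04, -0.0] rows 1.2356728036456743 0.044358299328324864
0.008960625054665222
```

>>> arm_command([
  {"delta_rot": [0,0,0],"dp": [0,0,0],"grip": 0},
  {"delta_rot": [0,0,0],"dp": [0,0,0],"grip": 0},
  {"delta_rot": [0,0,0],"dp": [0,0,0],"grip": 0},
  {"delta_rot": [0,0,0],"dp": [0,0,0],"grip": 0},
  {"delta_rot": [0,0,0],"dp": [0,0,0],"grip": 0},
  {"delta_rot": [0,0,0],"dp": [0,0,0],"grip": 0},
])

```text
t: 6.37
tool_pos: [0.5556, 0.0249, 0.1444]
ee_rot: [3.14, -0.0, 1.481]
wrist_force: [0.1, 0.4, -2.5]
width: 0.0094
```

Run:
```python
from h import *
yw=-.0911;Rj,Mj=Rb(yw,0);s=np.array([.5543,.0243,.018])+Mj[:,0]*.001
to((s+[0,0,.0766],Rj))
```

```text
dp [-0.0007, -0.0003, 0.0498] rot [0.11, -0.02, 0.07] rows 1.1953724270952164 0.018764215728343848
```

>>> arm_command([
  {"delta_rot": [0,0,0],"dp": [0,0,0.008],"grip": 0},
  {"delta_rot": [0,0,0],"dp": [0,0,0.016],"grip": 0},
  {"delta_rot": [0,0,0],"dp": [0,0,0.024],"grip": 0},
  {"delta_rot": [0,0,0],"dp": [0,0,0.032],"grip": 0},
  {"delta_rot": [0,0,0],"dp": [0,0,0.039],"grip": 0},
  {"delta_rot": [0,0,0],"dp": [0,0,0.044],"grip": 0},
  {"delta_rot": [0,0,0],"dp": [0,0,0.044],"grip": 0},
  {"delta_rot": [0,0,0],"dp": [0,0,0.044],"grip": 0},
])

```text
t: 7.03
tool_pos: [0.5554, 0.0248, 0.0998]
ee_rot: [3.141, -0.0, 1.481]
wrist_force: [0.1, -0.7, -0.3]
width: 0.0092
```

>>> arm_command([
  {"delta_rot": [0,0,0],"dp": [0,0,0.002],"grip": 0},
  {"delta_rot": [0,0,0],"dp": [0,0,0.004],"grip": 0},
  {"delta_rot": [0,0,0],"dp": [0,0,0.006],"grip": 0},
  {"delta_rot": [0,0,0],"dp": [0,0,0.007],"grip": 0},
  {"delta_rot": [0,0,0],"dp": [0,0,0.007],"grip": 0},
  {"delta_rot": [0,0,0],"dp": [0,0,0.007],"grip": 0},
])

```text
t: 7.53
tool_pos: [0.5564, 0.0252, 0.0952]
ee_rot: [3.137, -0.001, 1.481]
wrist_force: [-1.2, 1.9, 7.9]
width: 0.0092
```

>>> arm_command([
  {"delta_rot": [0,0,0],"dp": [0,0,-0.001],"grip": 0.1},
  {"delta_rot": [0,0,0],"dp": [0,0,-0.001],"grip": 0.3},
  {"delta_rot": [0,0,0],"dp": [0,0,-0.001],"grip": 0.5},
  {"delta_rot": [0,0,0],"dp": [0,0,-0.001],"grip": 0.5},
  {"delta_rot": [0,0,0],"dp": [0,0,-0.001],"grip": 0.5},
  {"delta_rot": [0,0,0],"dp": [0,0,-0.001],"grip": 0.5},
  {"delta_rot": [0,0,0],"dp": [0,0,-0.001],"grip": 0.5},
])

```text
t: 8.12
tool_pos: [0.5557, 0.0248, 0.0942]
ee_rot: [3.14, -0.0, 1.481]
wrist_force: [-0.3, -0.5, 0.0]
width: 0.0424
```

>>> arm_command([
  {"delta_rot": [0,0,0],"dp": [0,0,-0.03],"grip": 0.5},
  {"delta_rot": [0,0,0],"dp": [0,0,-0.06],"grip": 0.5},
  {"delta_rot": [0,0,0],"dp": [0,0,-0.1],"grip": 0.5},
  {"delta_rot": [0,0,0],"dp": [-0.06,0,-0.14],"grip": 0.5},
  {"delta_rot": [0,0,0],"dp": [-0.08,0,-0.14],"grip": 0.5},
  {"delta_rot": [0,0,0],"dp": [-0.08,0,-0.14],"grip": 0.5},
  {"delta_rot": [0,0,0],"dp": [-0.08,0,-0.14],"grip": 0.5},
  {"delta_rot": [0,0,0],"dp": [-0.08,0,-0.14],"grip": 0.5},
])

```text
t: 8.78
tool_pos: [0.5478, -0.0549, 0.234]
ee_rot: [3.14, -0.001, 1.479]
wrist_force: [0.9, -0.4, -0.6]
width: 0.0425
```

Run:
```python
from h import *
st=ctrl.read_state();w=grab_frame("wrist"); c=cam("wrist",st);print(st["tool_pos"],st["ee_rot"],st["width"])
yw=-.0911;Rj,Mj=Rb(yw,0);s=np.array([.5543,.0243,.018])+Mj[:,0]*.0019
P=lambda x,y,z:s+Mj@[x,y,z]
im=w.copy()
for x in(-.005,.005):
  for y in(-.065,.065): 
    u=proj(c,P(x,y,.11));print((u*1.4).round());cv2.circle(im,tuple(int(k) for k in u.round()),1,(0,255,0),-1)
save('w3',im,s=1.4)
d=grab_frame("side");cs=cam("side");im=d.copy()
for q in[(x,y,z) for x in(-.005,.005) for y in(-.065,.065) for z in(0,.11)]:
    cv2.circle(im,tuple(int(k) for k in proj(cs,P(*q)).round()),0,(0,255,0),-1)
save('d3',np.hstack([d[150:270,220:330],im[150:270,220:330]]),None,3.6)
```

```text
[ 0.547805   -0.05491701  0.23396177] [ 3.14031055e+00 -1.28798961e-03  1.47897903e+00] 0.04251240305740339
[377. 270.]
[376.  22.]
[394. 270.]
[395.  22.]
```

View pics/w3.png

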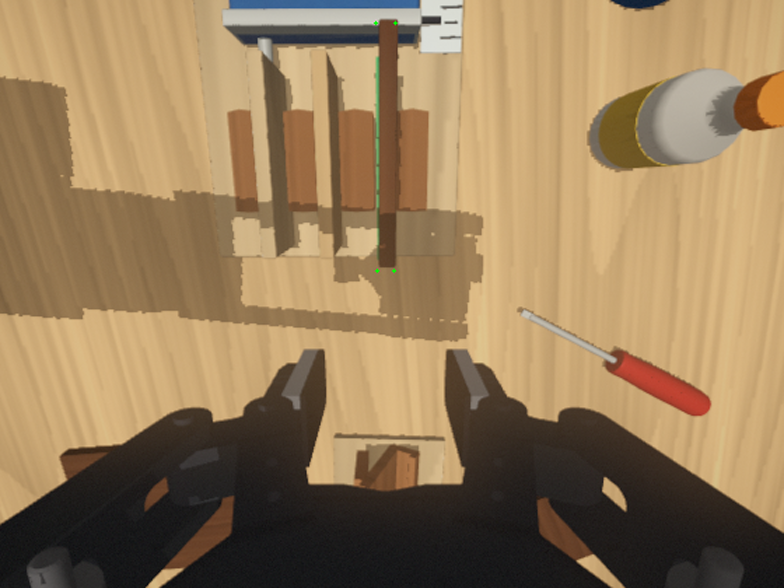

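View pics/d3.png

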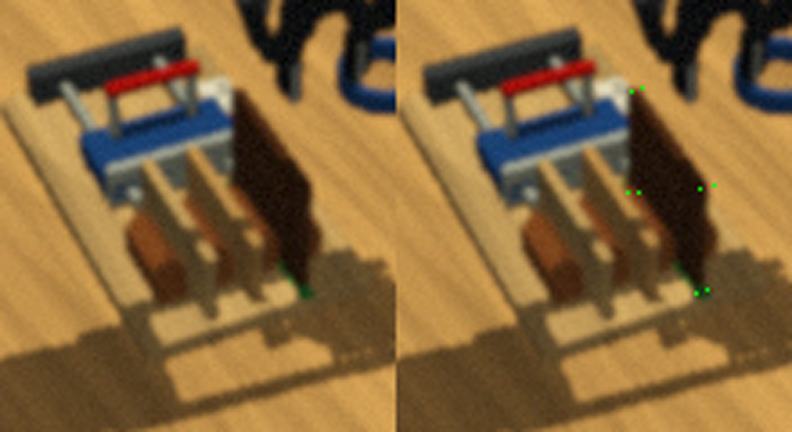

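The blank stands upright in the slot. Its top edge at (387,20) to (387,267) is within about 2 mm of the prediction. Next is the jaw bar.

Run:
```python
from h import *
yw=-.0911;M=Rb(yw,0)[1];j=np.array([.5543,.0243,0])+M@[.0019-.04,.1,0]
bar=j+M@[0,.0435,0];Rt=np.column_stack([-M[:,0],M[:,1],-M[:,2]]);print(j,bar)
to((bar+[0,0,.2],Rt))
```

```text
[0.52545539 0.12735144 0.        ] [0.52941277 0.17067105 0.        ]
dp [0.2219, -0.038, 0.0334] rot [0.03, -0.1, -89.92] rows 5.458339509970735 12.558772029424171
```

>>> arm_command([
  {"delta_rot": [0,0,-7],"dp": [0.02,-0.004,0],"grip": 0.65},
  {"delta_rot": [0,0,-14],"dp": [0.05,-0.008,0],"grip": 0.65},
  {"delta_rot": [0,0,-21],"dp": [0.08,-0.012,0],"grip": 0.65},
  {"delta_rot": [0,0,-28],"dp": [0.11,-0.018,0],"grip": 0.65},
  {"delta_rot": [0,0,-35],"dp": [0.14,-0.025,0],"grip": 0.65},
  {"delta_rot": [0,0,-42],"dp": [0.17,-0.03,0],"grip": 0.65},
  {"delta_rot": [0,0,-49],"dp": [0.2,-0.035,0],"grip": 0.65},
  {"delta_rot": [0,0,-56],"dp": [0.222,-0.038,0],"grip": 0.65},
])

```text
t: 9.55
tool_pos: [0.5285, 0.1734, 0.233]
ee_rot: [3.141, -0.001, 2.467]
wrist_force: [0.2, -0.9, -0.4]
width: 0.0555
```

>>> arm_command([
  {"delta_rot": [0,0,-7],"dp": [0,0,0],"grip": 0.65},
  {"delta_rot": [0,0,-14],"dp": [0,0,0],"grip": 0.65},
  {"delta_rot": [0,0,-21],"dp": [0,0,0],"grip": 0.65},
  {"delta_rot": [0,0,-28],"dp": [0,0,0.01],"grip": 0.65},
  {"delta_rot": [0,0,-34],"dp": [0,0,0.02],"grip": 0.65},
  {"delta_rot": [0,0,-34],"dp": [0,0,0.03],"grip": 0.65},
  {"delta_rot": [0,0,-34],"dp": [0,0,0.03],"grip": 0.65},
  {"delta_rot": [0,0,-34],"dp": [0,0,0.03],"grip": 0.65},
])

```text
t: 10.22
tool_pos: [0.5292, 0.1702, 0.2029]
ee_rot: [-3.141, -0.001, 3.05]
wrist_force: [0.7, 0.4, 1.1]
width: 0.0554
```

Run:
```python
from h import *
st=ctrl.read_state();w=grab_frame("wrist"); c=cam("wrist",st);print(st["tool_pos"],st["width"])
yw=-.0911;M=Rb(yw,0)[1];j=np.array([.52546,.12735,0])
bar=j+M@[0,.0435,0];Rt=np.column_stack([-M[:,0],M[:,1],-M[:,2]])
to((bar+[0,0,.12],Rt),(bar+[0,0,.076],Rt))
im=w.copy()
for q in[(-.042,.0435,.102),(.042,.0435,.102),(.08,-.0017,.024),(.083,.0525,.0185)]:
    u=proj(c,j+M@q);print((u*1.4).round());cv2.circle(im,tuple(int(k) for k in u.round()),1,(0,255,0),-1)
save('w4',im,s=1.4)
```

```text
[0.52924916 0.17015013 0.20292149] 0.055413119050017265
dp [0.0006, 0.0005, 0.0837] rot [0.0, 0.02, -0.02] rows 2.0071746975318208 0.0038964577054060633
dp [0.0006, 0.0005, 0.1277] rot [0.0, 0.02, -0.02] rows 3.0623023717891997 0.0038964577054060633
[388. 225.]
[388. 363.]
[332. 367.]
[398. 367.]
```

View pics/w4.png

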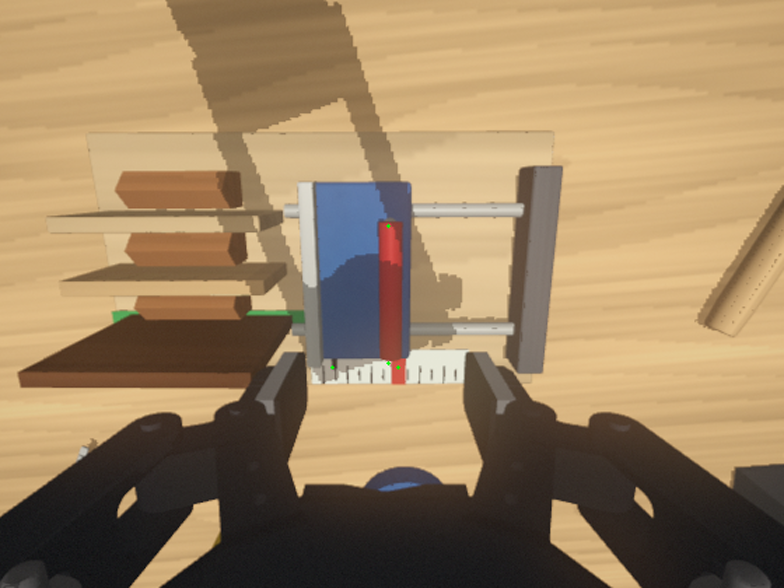

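The bar runs from (390,222) to (390,360), with the pointer at (334,366) and the red band at (399,371). I'll measure the pointer-to-band distance numerically.

```bash
cat > meas.py <<'E'
from h import *
def meas(w,c,z=(.0186,.024)):
    M=Rb(-.0911,0)[1];j=np.array([.52546,.12735,0])
    # rectify jig plane strip: x .065..0.1, y -.03..0.1, at given z, 0.25 mm/px
    out=[]
    for zz in z:
        Y=np.arange(-.03,.1,.00025);X=np.arange(.062,.1,.00025)
        uv=np.array([[proj(c,j+M@[x,y,zz]) for y in Y] for x in X],np.float32)
        out.append(cv2.remap(w,uv[...,0],uv[...,1],cv2.INTER_CUBIC))
    r=out[0].astype(int);m=(r[...,0]>130)&(r[...,1]<70);cols=np.where(m.sum(0)>15)[0]
    print("band mm",-30+.25*cols.min(),-30+.25*cols.max(),"mid",-30+.125*(cols.min()+cols.max()))
    g=out[1].max(2)
    return out
E
python3 - <<'E'
from meas import *
st=ctrl.read_state();w=grab_frame("wrist");o=meas(w,cam("wrist",st))
g=o[1].max(2);
for x0 in range(0,150,16): print(62+x0*.25,[int(v) for v in g[x0:x0+16,90:156:3].mean(0)])
print("cols mm",[-30+.25*k for k in range(90,156,3)])
save('rect',np.vstack(o),None,1.5)
E
```

```text
band mm 38.75 53.25 mid 46.0
62.0 [102, 103, 103, 103, 103, 103, 103, 103, 104, 104, 104, 104, 104, 105, 104, 105, 105, 104, 104, 104, 103, 103]
66.0 [103, 104, 104, 103, 103, 103, 103, 103, 104, 105, 105, 104, 104, 105, 104, 105, 105, 105, 106, 106, 105, 104]
70.0 [126, 127, 126, 126, 127, 124, 117, 104, 93, 88, 86, 87, 93, 107, 121, 127, 128, 127, 127, 127, 127, 127]
74.0 [169, 169, 168, 168, 171, 167, 153, 121, 89, 75, 67, 74, 91, 127, 160, 168, 170, 169, 169, 169, 169, 169]
78.0 [163, 168, 169, 168, 170, 167, 159, 132, 101, 83, 72, 85, 115, 146, 166, 169, 170, 169, 169, 169, 170, 173]
82.0 [164, 168, 170, 169, 169, 169, 169, 169, 163, 149, 110, 118, 171, 190, 194, 193, 190, 187, 188, 188, 189, 191]
86.0 [164, 169, 170, 169, 169, 169, 168, 169, 173, 163, 126, 124, 156, 176, 201, 221, 228, 230, 229, 229, 231, 232]
90.0 [178, 190, 192, 199, 208, 213, 215, 214, 216, 208, 191, 192, 207, 220, 227, 227, 228, 229, 228, 229, 231, 229]
94.0 [220, 221, 221, 221, 221, 221, 221, 221, 220, 219, 219, 219, 219, 219, 219, 219, 220, 221, 221, 222, 222, 221]
98.0 [227, 227, 227, 227, 227, 228, 228, 228, 228, 228, 228, 228, 228, 228, 228, 228, 228, 228, 228, 228, 228, 228]
cols mm [-7.5, -6.75, -6.0, -5.25, -4.5, -3.75, -3.0, -2.25, -1.5, -0.75, 0.0, 0.75, 1.5, 2.25, 3.0, 3.75, 4.5, 5.25, 6.0, 6.75, 7.5, 8.25]
```

View pics/rect.png

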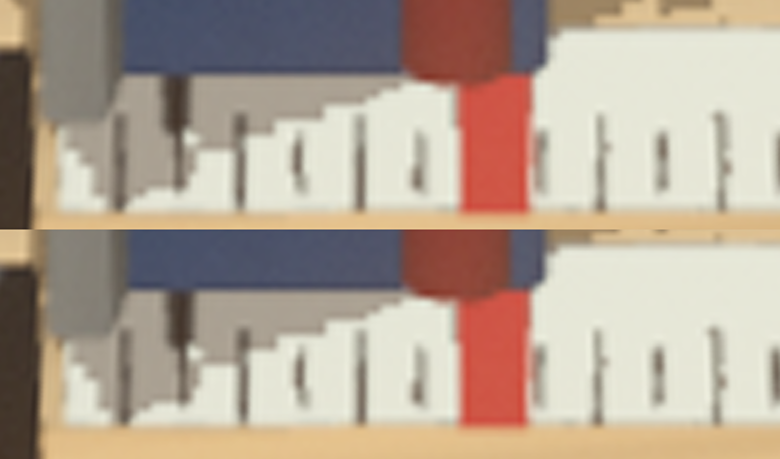

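Rectified to the jig plane at 6 px/mm, the band spans 460 to 530 (52.5 mm) and the pointer sits at 180 (0.1 mm). The pull is therefore about 52.4 mm.

>>> arm_command([
  {"delta_rot": [0,0,0],"dp": [0.001,0.002,0.03],"grip": 0.65},
  {"delta_rot": [0,0,0],"dp": [0.001,0.002,0.06],"grip": 0.65},
  {"delta_rot": [0,0,0],"dp": [0.001,0.002,0.09],"grip": 0.65},
  {"delta_rot": [0,0,0],"dp": [0.001,0.002,0.11],"grip": 0.65},
  {"delta_rot": [0,0,0],"dp": [0.001,0.002,0.126],"grip": 0.65},
  {"delta_rot": [0,0,0],"dp": [0.001,0.002,0.126],"grip": 0.65},
  {"delta_rot": [0,0,0],"dp": [0.001,0.002,0.126],"grip": 0.65},
  {"delta_rot": [0,0,0],"dp": [0.001,0.002,0.126],"grip": 0.4},
])

```text
t: 10.98
tool_pos: [0.531, 0.172, 0.0795]
ee_rot: [3.14, 0.004, 3.051]
wrist_force: [0.1, -0.3, -0.3]
width: 0.0451
```

>>> arm_command([
  {"delta_rot": [0,0,0],"dp": [0,0,0],"grip": 0.2},
  {"delta_rot": [0,0,0],"dp": [0,0,0],"grip": 0},
  {"delta_rot": [0,0,0],"dp": [0,0,0],"grip": 0},
  {"delta_rot": [0,0,0],"dp": [0,0,0],"grip": 0},
  {"delta_rot": [0,0,0],"dp": [0,0,0],"grip": 0},
  {"delta_rot": [0,0,0],"dp": [0,0,0],"grip": 0},
  {"delta_rot": [0,0,0],"dp": [0,0,0],"grip": 0},
  {"delta_rot": [0,0,0],"dp": [0,0,0],"grip": 0},
])

```text
t: 11.65
tool_pos: [0.5311, 0.1732, 0.08]
ee_rot: [3.138, 0.005, 3.051]
wrist_force: [-0.9, 4.1, 6.2]
width: 0.0117
```

The opening reads 11.7 mm and there is an upward force, so the pads pinch about 4 mm above the bar axis. I'll open, go lower and pinch again.

>>> arm_command([
  {"delta_rot": [0,0,0],"dp": [0,0,0],"grip": 0.3},
  {"delta_rot": [0,0,0],"dp": [0,0,0],"grip": 0.4},
  {"delta_rot": [0,0,0],"dp": [0,0,0],"grip": 0.4},
  {"delta_rot": [0,0,0],"dp": [0,0.001,0.0025],"grip": 0.4},
  {"delta_rot": [0,0,0],"dp": [0,0.001,0.005],"grip": 0.4},
  {"delta_rot": [0,0,0],"dp": [0,0.001,0.005],"grip": 0.4},
  {"delta_rot": [0,0,0],"dp": [0,0.001,0.005],"grip": 0.4},
  {"delta_rot": [0,0,0],"dp": [0,0.001,0.005],"grip": 0.4},
])

```text
t: 12.32
tool_pos: [0.5298, 0.1726, 0.0731]
ee_rot: [3.141, 0.001, 3.051]
wrist_force: [-0.5, -0.2, -0.1]
width: 0.034
```

>>> arm_command([
  {"delta_rot": [0,0,0],"dp": [0,0,0],"grip": 0.1},
  {"delta_rot": [0,0,0],"dp": [0,0,0],"grip": 0},
  {"delta_rot": [0,0,0],"dp": [0,0,0],"grip": 0},
  {"delta_rot": [0,0,0],"dp": [0,0,0],"grip": 0},
  {"delta_rot": [0,0,0],"dp": [0,0,0],"grip": 0},
  {"delta_rot": [0,0,0],"dp": [0,0,0],"grip": 0},
])

```text
t: 12.82
tool_pos: [0.5301, 0.1733, 0.0735]
ee_rot: [3.14, 0.002, 3.051]
wrist_force: [-0.6, 3.4, 1.0]
width: 0.0117
```

>>> arm_command([
  {"delta_rot": [0,0,0],"dp": [0,0.008,0],"grip": 0},
  {"delta_rot": [0,0,0],"dp": [0,0.016,0],"grip": 0},
  {"delta_rot": [0,0,0],"dp": [0,0.024,0],"grip": 0},
  {"delta_rot": [0,0,0],"dp": [0,0.032,0],"grip": 0},
  {"delta_rot": [0,0,0],"dp": [0,0.04,0],"grip": 0},
  {"delta_rot": [0,0,0],"dp": [0,0.047,0],"grip": 0},
  {"delta_rot": [0,0,0],"dp": [0,0.054,0],"grip": 0},
  {"delta_rot": [0,0,0],"dp": [0,0.054,0],"grip": 0},
])

```text
t: 13.48
tool_pos: [0.5343, 0.2228, 0.0734]
ee_rot: [-3.134, 0.001, 3.054]
wrist_force: [0.7, -13.7, 6.0]
width: 0.0121
```

>>> arm_command([
  {"delta_rot": [0,0,0],"dp": [0,0,0],"grip": 0},
  {"delta_rot": [0,0,0],"dp": [0,0,0],"grip": 0},
  {"delta_rot": [0,0,0],"dp": [0,0,0],"grip": 0},
  {"delta_rot": [0,0,0],"dp": [0,0,0],"grip": 0},
  {"delta_rot": [0,0,0],"dp": [0,0,0],"grip": 0},
  {"delta_rot": [0,0,0],"dp": [0,0,0],"grip": 0},
])

```text
t: 13.98
tool_pos: [0.5342, 0.2215, 0.0734]
ee_rot: [-3.133, 0.001, 3.053]
wrist_force: [-0.1, -13.5, 4.9]
width: 0.0122
```

Run:
```python
from h import *
st=ctrl.read_state();w=grab_frame("wrist");c=cam("wrist",st);M=Rb(-.0911,0)[1];j=np.array([.52546,.12735,0])
print("pull mm",(M.T@(st["tool_pos"]-[.5301,.1733,.0735])*1000).round(1),st["wrist_force"])
Y=np.arange(-.03,.1,.00025);X=np.arange(.062,.1,.00025)
im=[cv2.remap(w,*[np.array([[proj(c,j+M@[x,y,z])[k] for y in Y] for x in X],np.float32) for k in(0,1)],cv2.INTER_CUBIC) for z in(.0186,.024)]
a=grab_frame("scene")
top=cv2.resize(np.vstack(im),None,fx=1.5,fy=1.0)
sc=cv2.resize(a[170:255,255:385],(780,300),interpolation=cv2.INTER_CUBIC)
save('fin',np.vstack([top,sc[:, :top.shape[1]]]))
np.save('w5.npy',w)
```

```text
pull mm [-0.3 48.4 -0.1] [ -0.08175051 -13.50552642   4.88952994]
```

View pics/fin.png

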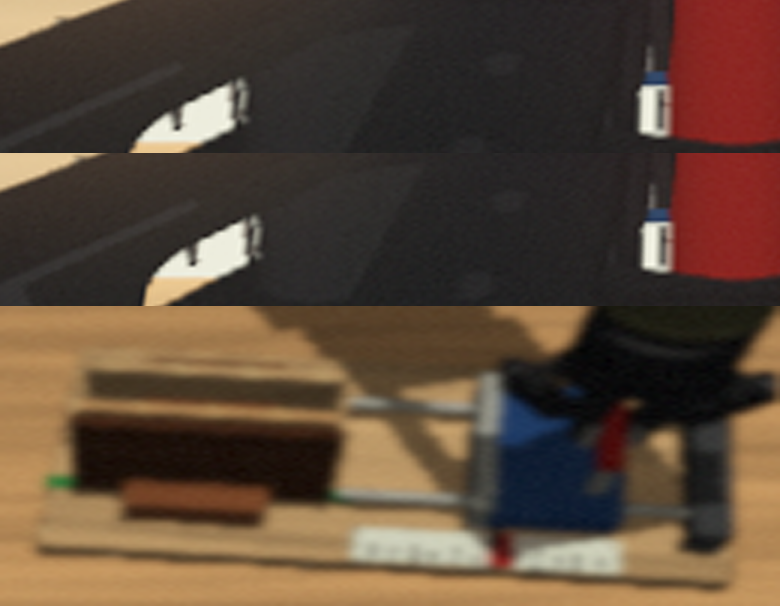

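The pull reads 48.4 mm against the 52.4 mm needed. The scene view agrees: the pointer at (492,520) is still left of the middle of the band (501,550). I'll pull about 4 mm more.

>>> arm_command([
  {"delta_rot": [0,0,0],"dp": [0,0.002,0],"grip": 0},
  {"delta_rot": [0,0,0],"dp": [0,0.0045,0],"grip": 0},
  {"delta_rot": [0,0,0],"dp": [0,0.0045,0],"grip": 0},
  {"delta_rot": [0,0,0],"dp": [0,0.0045,0],"grip": 0},
  {"delta_rot": [0,0,0],"dp": [0,0.0045,0],"grip": 0},
  {"delta_rot": [0,0,0],"dp": [0,0.0045,0],"grip": 0},
  {"delta_rot": [0,0,0],"dp": [0,0.0045,0],"grip": 0},
  {"delta_rot": [0,0,0],"dp": [0,0.0045,0],"grip": 0},
])

```text
t: 14.75
tool_pos: [0.5346, 0.2257, 0.0734]
ee_rot: [-3.133, 0.001, 3.053]
wrist_force: [-0.7, -14.8, 6.4]
width: 0.0119
```

Run:
```python
from h import *
st=ctrl.read_state();M=Rb(-.0911,0)[1];j=np.array([.52546,.12735,0])
print("pull mm",(M.T@(st["tool_pos"]-[.5301,.1733,.0735])*1000).round(1),st["wrist_force"],st["width"])
f=lambda n,k:np.mean([grab_frame(n).astype(float) for _ in range(k)],0).astype(np.uint8)
a=f("scene",5);c=cam("scene");b=f("side",2)
Y=np.arange(-.01,.1,.00025);X=np.arange(.055,.105,.00025)
im=cv2.remap(a,*[np.array([[proj(c,j+M@[x,y,.02])[k] for y in Y] for x in X],np.float32) for k in(0,1)],cv2.INTER_CUBIC)
top=cv2.resize(im,None,fx=1.8,fy=1.2)
s=cv2.resize(b[150:270,220:395],(top.shape[1],340),interpolation=cv2.INTER_CUBIC)
save('fin2',np.vstack([top,s])); print(top.shape)
```

```text
pull mm [-0.3 52.6 -0.1] [ -0.74840578 -14.80522323   6.38191879] 0.011941077677256948
(240, 792, 3)
```

Run:
```python
from h import *
M=Rb(-.0911,0)[1];j=np.array([.52546,.12735,0]);c=cam("scene")
a=np.mean([grab_frame("scene").astype(float) for _ in range(6)],0)
Y=np.arange(.03,.08,.002)
print("y ",[int(round(y*1000)) for y in Y])
for x in np.arange(.066,.1,.004):
    v=np.array([cv2.remap(a.astype(np.float32),np.float32([[proj(c,j+M@[x,y,.02])[0]]]),np.float32([[proj(c,j+M@[x,y,.02])[1]]]),1)[0,0] for y in Y])
    print(round(x*1000),"R",v[:,0].astype(int).tolist(),"\n   G",v[:,1].astype(int).tolist())
```

```text
y  [30, 32, 34, 36, 38, 40, 42, 44, 46, 48, 50, 52, 54, 56, 58, 60, 62, 64, 66, 68, 70, 72, 74, 76, 78]
66 R [187, 177, 165, 150, 137, 124, 112, 97, 81, 65, 53, 50, 56, 70, 79, 86, 89, 89, 89, 89, 90, 90, 90, 91, 91] 
   G [169, 162, 153, 141, 129, 117, 103, 85, 65, 46, 34, 31, 37, 51, 62, 72, 77, 79, 79, 79, 79, 79, 80, 80, 81]
70 R [199, 196, 193, 186, 178, 165, 147, 122, 97, 71, 56, 53, 60, 77, 91, 100, 104, 105, 106, 106, 107, 107, 107, 108, 109] 
   G [195, 193, 191, 185, 176, 162, 142, 111, 79, 46, 30, 26, 35, 55, 73, 87, 94, 97, 97, 98, 98, 99, 99, 100, 101]
74 R [204, 204, 204, 202, 196, 186, 167, 136, 104, 73, 58, 54, 61, 79, 94, 105, 108, 110, 110, 111, 112, 114, 118, 126, 134] 
   G [206, 206, 206, 203, 197, 186, 164, 125, 85, 45, 27, 23, 34, 57, 76, 93, 100, 103, 104, 104, 105, 108, 112, 121, 131]
78 R [202, 203, 204, 205, 201, 192, 174, 145, 116, 89, 72, 64, 68, 82, 95, 105, 108, 111, 112, 117, 125, 137, 148, 160, 171] 
   G [204, 205, 206, 206, 202, 192, 169, 131, 90, 52, 30, 23, 34, 56, 77, 94, 101, 104, 106, 112, 122, 134, 147, 159, 171]
82 R [191, 194, 199, 203, 201,
[... 546 characters left out ...]
118, 122, 137, 153, 167, 175, 180, 187, 194, 196, 191, 183] 
   G [189, 190, 194, 191, 186, 179, 172, 154, 126, 86, 56, 38, 41, 62, 90, 125, 149, 166, 176, 181, 188, 196, 198, 193, 185]
94 R [180, 182, 186, 181, 176, 172, 173, 169, 161, 150, 142, 137, 136, 140, 150, 164, 174, 178, 176, 175, 175, 180, 180, 178, 173] 
   G [179, 181, 184, 180, 173, 167, 160, 143, 118, 85, 62, 51, 63, 89, 120, 151, 169, 177, 176, 175, 176, 181, 180, 178, 173]
98 R [151, 152, 153, 147, 142, 139, 136, 131, 125, 119, 117, 118, 123, 131, 140, 147, 148, 144, 134, 129, 128, 133, 137, 139, 140] 
   G [141, 142, 144, 139, 135, 130, 124, 113, 97, 79, 69, 66, 78, 96, 116, 133, 138, 137, 128, 124, 124, 128, 132, 134, 134]
```

The pointer's dark minimum (y ≈ 51.5–52 mm) coincides with the band's centre (≈ 52 mm). This matches the 52.6 mm pull from the arm's own reading.

Run:
```python
from h import *
st=ctrl.read_state();print(st["t"],st["tool_pos"],st["wrist_force"],st["width"]);print(ctrl.hand_in())
```

```text
15.4 [0.53460722 0.22573195 0.07342364] [ -0.36958504 -14.39017053   5.84556956] 0.012147432210617318
the job is handed in; nothing more can be done
None
```

I placed the dark blank in the free slot, let it go, then pulled the jaw until its pointer stood in the red band. I handed the job in at 15.4 s, still holding the bar. The simulator gives no verdict.

**Blank:** I took the middle-sized one from the rest and lowered it until it met the slot floor. The wrist and side views after release showed it upright, fully down and within about 2 mm of centre. The small blanks looked unmoved.

**Jaw:** I pulled it 52.6 mm, against 52.4 mm measured from pointer to band. A pixel check in the scene camera put the pointer within about 1 mm of the band's middle. At hand-in the wrist force was 14.4 N, which fits the spring.

**What disagreed or was not checked:**
- **First pinch:** the bar grip showed an upward force, so I opened, lowered and gripped again. The opening still reads about 12 mm on the 14 mm bar, but the grip did not slip.
- **First pull:** it fell about 4 mm short because the arm gave under the spring, so I pulled again.
- **Last picture:** the viewer's 12-picture limit was reached, so the final pointer check was numeric only. I did not look at the blank again after the last small pull.

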